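# Set the fume cabinet's window to its mark and start the fan

### The job

Get the small fume cabinet ready for work: with the fingertips beneath the lip of its sliding window, push the window up until the front edge of the lip is level with the tip of the arrow-shaped mark on the right-hand post (not the round stud on the left-hand one), and leave it standing there. Then press the fan button on the low box on the bench fully down and let it go. Only push and press: pinch, lift or carry nothing, and leave the loose things on the bench where they are.

Things in the scene. Friction and masses are not known exactly. Their poses are not given: they have to be found in the camera images.
- cabinet: Grey fume cabinet fixed on the bench, 280 mm wide (y), 120 deep (x), 480 high, 515 with the pulleys and spigot on top. Origin: centre of its underside; z up; its front looks along its own -x. Two aluminium posts, 30 mm wide, end the front at left (+y) and right (-y), front faces at x = -60 mm. The window slides between them, above a closed sill 140 mm high.
- window (a joint): Height of the window above its closed position, m: 0 closed, 0.19 at its upper stop, growing upward. The window is clear plastic in an aluminium frame, counterweighted: it stays where it is left, and takes about 4 N to move either way (plus about 1 N per 0.1 m/s).
- lip_edge (a point): Foremost point of the window's lip, mid-width and mid-height; axes as the cabinet's, where it is at x = -102 mm, y = 0, z = 150 mm + window. The lip is a level flange along the window's foot, 200 mm long (y), 12 thick (6 above, 6 below this point), round nose of 6 mm radius, 48 mm out from the pane. Free space below it, back to the sill 56 mm behind, and before it.
- lip_under: Lower half and rounded nose of the lip: what the fingertips push against (a finger tilted 25 to 45 degrees from upright, pointing forward and down, lifts it by the nose). It moves with the window; origin in the pane's plane, at the middle of the lip's height and width.
- lip_top: The upper half of the lip, a flat strip 6 mm thick behind the nose, 180 mm long. It moves with the window; same origin. Fingers pressing on it and on lip_under at once count as pinching.
- arrow_tip (a point): Tip of the arrow-shaped dark steel mark (27 mm long, 24 mm high, 10 mm thick) on the front of the cabinet's right-hand (-y) post, pointing at the window. Its height is where the front edge of the lip (lip_edge) must stand; it is different each time.
- stud: Round dark steel stud, 22 mm across, 10 mm thick, on the front of the left-hand (+y) post, at a height that means nothing here: not the mark wanted. Origin at the centre of its back.
- fan_box: Grey switch box fixed on the bench, 80 x 80 x 40 mm high, origin at the centre of its underside. The fan button, in a black housing, is on top of it.
- fan_button (a joint): Travel of the fan button, m: 0 released, 0.006 fully pressed. It moves straight down and springs back; fully down takes 5 N.
- fan_button_top (a point): Centre of the top face of the round fan button, 32 mm across, the highest part of the box; it is pressed from above.
- tape_roll: Roll of masking tape, 100 mm across, 24 mm high, loose; origin at the centre of its underside. Bystander.
- nut: Hex nut 30 x 26 x 13 mm, loose; origin at the centre of its underside. Bystander.
- padlock: Brass padlock lying flat, 61 x 40 x 17 mm, loose; origin at the centre of its underside. Bystander.
- sanding_block: Brown block 60 x 100 x 31 mm, loose; origin at the centre of its underside. Bystander.
- parts_jar: Jar with a green lid, 62 mm across, 88 mm high, loose; origin at the centre of its underside. Bystander.

How it is judged:
On the way, in this order (a step that is already met when the one before it is completed fails the run):
1. the fingers push on the underside of the window's lip (contact force between the fingers and lip_under above 1 N), for 0.1 s.
2. the lip's front edge stands within 10 mm of the height of the arrow's tip, at rest, with the fingers off the lip (z of lip_edge in the frame of arrow_tip between -0.01 and 0.01 m and velocity of joint window between -0.01 and 0.01 m/s and contact force between the fingers and lip_under below 0.1 N), for 0.2 s.
3. the fingers press the fan button down, by 4.5 mm or more of its 6 mm (value of joint fan_button above 0.0045 m and contact force between the fingers and fan_box above 1 N), for 0.05 s.
At the end, for the whole second after the job is handed in: The window rests with the front edge of its lip within 10 mm of the height of the arrow's tip, and the fan button, pressed after that by at least 4.5 mm, is up again (within 1.5 mm) (z of lip_edge in the frame of arrow_tip between -0.01 and 0.01 m and velocity of joint window between -0.01 and 0.01 m/s and value of joint fan_button below 0.0015 m); the robot touches nothing.
It fails at once if the lip is pinched between the fingers (upper and lower side pressed at once) (contact force between the fingers and lip_top above 0.5 N and contact force between the fingers and lip_under above 0.5 N).
It fails at once if a loose bystander is moved by more than 20 mm or lifted (distance of any of tape_roll, nut, padlock, sanding_block, parts_jar from where it was at the start of the episode above 0.02 m).
It also fails if it takes over 38 s, if anything falls off the work surface, if the arm or the gripper's body presses on something with over 40 N, if the wrist force passes 120 N, or if a joint passes its speed limit or range.

### The arm

A 6-joint arm with a two-finger parallel gripper is mounted at the origin on the work surface; the furniture and walls round the work are solid. World frame = base frame: x ahead of the robot, y to its left, z up, the work surface at z = 0. Lengths are in m, angles in rad, forces in N, time in s.
With the tool pointing down it reaches from about 0.25 to 0.775 m from the base axis. Payload 4 kg.
Tool frame: the origin (TCP) lies at the very end of the fingers, on their centre line; the grasp point (between the pads) lies 19 mm behind it (ctrl.hold_point_z is the distance from the TCP to the grasp point, in m); z points along the fingers, y is the direction in which the jaws open and shut (so a half turn about z gives the same grasp; the last joint's range is limited). The gripper opens to 94 mm and grips with 3 to 60 N. Pads are 16 mm wide; open, the fingers measure 119 mm over their backs; the gripper's body (75 mm by 177 mm) begins 78 mm behind the grasp point.
Start: joints at [1.134, 0.087, 1.371, -0, 1.684, -0.103], TCP at [0.18, 0.52, 0.206] pointing down, gripper open.
Joint ranges: [-3.1, 3.1], [-0.76, 2.03], [0.27, 2.55], [-1.08, 4.22], [0.17, 2.65], [-2.57, 2.57]. Speed limits (rad/s): [2.79, 2.79, 3.14, 3.14, 3.14, 3.14].

### API

Orientations are given as a 3x3 rotation matrix whose columns are the frame's x, y, z axes.
In Python, from plant import sensors, snapshot, finish_job, spotter, ctrl gives the robot as it stands.
- The arm moves only by the shell command python3 -m inch 'ROWS' [FORCE]. ROWS is JSON, a list of rows, each an object with "slide": the shift along the tool's x, y, z in units of 50 mm (1.0 is 50 mm), a list of three; "dr": the turn, a rotation vector about the tool's x, y, z in units of 8 degrees (1.0 is 8 degrees), a list of three; "gripper": the finger opening in mm, from 0 to 94. A call has 1 to 10 rows; each row is the pose to reach, as a shift and turn from the pose commanded when the call began, along the tool's axes at that moment; what a row does not reach only later rows make up. A row lasts 1/8 s, in which the tool goes at most 62.5 mm and 10.7 degrees, less where a joint would pass 70% of its speed; a pose out of reach is approached as far as the arm can. A call with a gripper value outside its range is refused whole. The fingers move at their own pace and stop on an object; FORCE is the grip in N (left out, the last holds). Time passes only in rows, so rows that repeat a pose let the fingers close. It gives the time, the measured TCP pose, the force and the opening at its end, in the units of the state.
- sensors.observe(): the state, without advancing time (a new reading comes with each control period).
- snapshot(name): name is "scene" or "side" or "wrist"; returns a dict with "frame" (384x512x3 uint8, blue, green, red), "z_map" (384x512 float32, m along the optical axis (not along the pixel's ray), 0 where there is no reading), "fx", "fy", "cx", "cy" (pixels), "rvec" (rotation vector, rad) and "tvec" (3), from world to camera coordinates, as OpenCV has them; the wrist camera has in their place "T_tool_cam" (4x4, takes a point from camera to tool coordinates, whose origin is the TCP and whose axes are the flange's). Camera axes: x right, y down, z forward; pixel columns grow to the right and rows downward; lengths in m; the calibration is good to about 2 mm. A picture is of the moment at which its call begins: read the wrist's pose just before it.
- finish_job(): hands the job in, once; it reports no verdict.
Trained networks look in the newest picture that a camera, given by its name, has taken for a name from the list of things; names that differ only in an ending like _2 or _b are one class to them, and where a whole thing is asked for, a point or a joint stands for the part that bears it (a point fixed in the world has none). Each returns a list of dicts, best first, with "p" (0 to 1); they miss things now and then, are a little off and sometimes report something else, mostly with a low value. They report only what shows in the picture. A call takes as long as a camera call.
- spotter.find_in(camera, target): "bbox" ([left, top, right, bottom] in pixels, round what is visible of it).
- spotter.masks_of(camera, target): "region" (384x512 bool, what is visible of it) and "bbox" ([left, top, right, bottom] in pixels, round what is visible of it).
- spotter.place_of(camera, target): "centre" ([column, row] in pixels: a listed point, or the origin of a listed thing).
The state is a dict: "clock": time; "qpos": joint angles; "qvel": joint speeds; "tau": joint torques, N m; "position": TCP position; "tool_rot": TCP orientation; "wrist_force": force on the tool from outside, world axes, zero at the start; "ft_torque": the same for the moment, N m; "gripper_width": opening from 0.0 (shut) to 1.0 (fully open).
Only numpy, scipy, OpenCV 4.12 (cv2) and the standard library are available. Lean on these libraries where they do the work, as an engineer would, in place of code of your own. Each camera call takes 0.05 s, during which the arm holds its last target. There are 200 camera calls.

## Working session

There is one attempt and no reset: what is moved stays moved. The work goes in short steps, Python scripts to look and compute and a shell command to move; the robot and the scene stay as the last step left them, time stands still between calls to the robot, and variables do not carry over. Pictures are saved under pics/ and viewed, about 8 in all and at most 12, crops included, and the job is handed in when it is done.

```bash
mkdir -p pics; ls
cat > h.py <<'E'
import numpy as np, cv2
from plant import sensors, snapshot, finish_job, spotter, ctrl
def world(s,px,d=None):
    u,v=px
    if d is None:
        w=s["z_map"][int(v)-2:int(v)+3,int(u)-2:int(u)+3]; w=w[w>0]; d=np.median(w) if w.size else np.nan
    p=np.array([(u-s["cx"])/s["fx"]*d,(v-s["cy"])/s["fy"]*d,d])
    if "rvec" in s:
        R=cv2.Rodrigues(np.array(s["rvec"],float))[0]; return R.T@(p-np.array(s["tvec"]).ravel())
    T=s["T_tool_cam"]; o=sensors.observe()
    return np.array(o["tool_rot"])@(T[:3,:3]@p+T[:3,3])+np.array(o["position"])
E
python3 - <<'E'
from h import *
np.set_printoptions(precision=4,suppress=True)
o=sensors.observe(); print(o["clock"],o["position"],o["tool_rot"])
ims=[]
for c in ["scene","side"]:
    s=snapshot(c); ims.append(s["frame"])
    R=cv2.Rodrigues(np.array(s["rvec"],float))[0]; print(c,"cam at",-R.T@np.array(s["tvec"]).ravel(),"fwd",R[2])
    for t in ["lip_edge","arrow_tip","stud","fan_button_top","cabinet","fan_box","tape_roll","nut","padlock","sanding_block","parts_jar"]:
        for r in spotter.place_of(c,t)[:2]:
            print(c,t,round(r["p"],2),np.round(r["centre"],1),world(s,r["centre"]))
cv2.imwrite("pics/a.png",ims[0]);cv2.imwrite("pics/b.png",ims[1])
E
```

```text
pics
0.0 [0.18   0.5192 0.2043] [[-0.9448  0.3277 -0.0009]
 [ 0.3277  0.9448 -0.002 ]
 [ 0.0002 -0.0021 -1.    ]]
scene cam at [-0.4589 -0.5315  0.6841] fwd [ 0.8135  0.4417 -0.3784]
scene arrow_tip 0.42 [323.3 173.9] [ 0.5516 -0.2021  0.3025]
scene stud 0.48 [252.2 159.4] [0.5304 0.0369 0.3171]
scene fan_button_top 0.64 [339.7 270.8] [ 0.4316 -0.3127  0.0601]
scene cabinet 0.8 [293.6 244.1] [ 0.5483 -0.1162  0.0306]
scene fan_box 0.61 [338.8 284.7] [ 0.4015 -0.3217  0.0343]
scene tape_roll 0.61 [280.3 274.8] [ 0.4098 -0.1331 -0.003 ]
scene tape_roll 0.5 [288.1 217.6] [ 0.4936 -0.1156  0.1569]
scene nut 0.57 [255.8 256.7] [ 0.4467 -0.0238  0.0082]
scene padlock 0.54 [230.6 258.7] [0.4038 0.049  0.0017]
scene sanding_block 0.89 [235.4 218.6] [0.6185 0.165  0.0271]
scene sanding_block 0.47 [339.  288.1] [ 0.3984 -0.324   0.0254]
scene parts_jar 0.65 [214.7 215.1] [0.6369 0.2785 0.0067]
scene parts_jar 0.36 [339.4 270.2] [ 0.4318 -0.3116  0.0617]
side cam at [ 0.0562 -0.749   0.6946] fwd [ 0.4791  0.731  -0.4859]
side lip_edge 0.79 [256.  223.1] [ 0.5403 -0.029   0.0852]
side arrow_tip 0.46 [279.1 250.3] [ 0.5465 -0.1396  0.0536]
side arrow_tip 0.41 [295.3 189.8] [ 0.5377 -0.2003  0.2843]
side stud 0.6 [242. 143.] [0.5216 0.0162 0.3344]
side fan_button_top 0.69 [226.9 256.1] [ 0.4336 -0.0336  0.0086]
side fan_button_top 0.49 [287.8 303.1] [ 0.4429 -0.3109  0.0606]
side cabinet 0.73 [280.8 248.3] [ 0.547  -0.1461  0.0651]
side fan_box 0.93 [286.  322.6] [ 0.4176 -0.3384  0.0383]
side tape_roll 0.92 [236.7 281.1] [ 0.4104 -0.1293 -0.0014]
side tape_roll 0.21 [285.9 304.4] [ 0.4365 -0.3119  0.0611]
side nut 0.41 [224.4 259.8] [ 0.4246 -0.0337 -0.0014]
side padlock 0.72 [209.2 244.6] [0.4122 0.0401 0.0119]
side padlock 0.58 [256.1 224.8] [ 0.5417 -0.0277  0.0776]
side sanding_block 0.54 [248.3 203.7] [ 0.5159 -0.0241  0.1603]
side parts_jar 0.8 [232.  198.2] [ 0.6245  0.2656 -0.0027]
```

Run:
```python
import cv2
a=cv2.imread("pics/a.png")[90:315,190:390];b=cv2.imread("pics/b.png")[90:360,170:370]
cv2.imwrite("pics/c.png",cv2.hconcat([cv2.resize(a,(400,540)),cv2.resize(b,(400,540))]))
```

```text
(no output)
```

View pics/c.png

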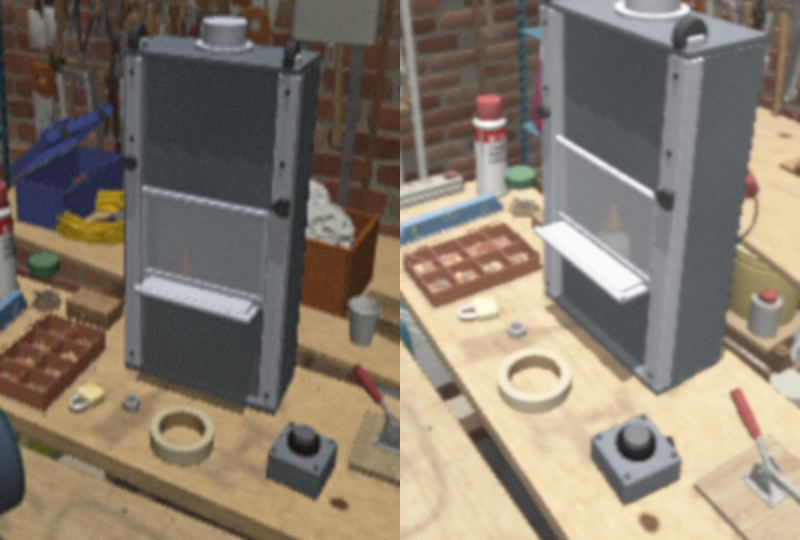

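The left panel (scene) shows the cabinet with its closed lip: arrow at about (330,176), stud at (255,158). In the right panel (side) the arrow is at about (302,189). The fan box stands front right, with the tape roll, nut and padlock in front of the cabinet. Next I fit the cabinet from depth.

```bash
cat > fit.py <<'E'
from h import *
np.set_printoptions(precision=4,suppress=True)
def cloud(s):
    v,u=np.mgrid[0:384,0:512]; d=s["z_map"]; m=d>0
    P=np.stack([(u-s["cx"])/s["fx"]*d,(v-s["cy"])/s["fy"]*d,d],-1)
    R=cv2.Rodrigues(np.array(s["rvec"],float))[0]
    W=(P-np.array(s["tvec"]).ravel())@R; W[~m]=np.nan; return W
E
python3 - <<'E'
from fit import *
for c in ["scene","side"]:
    s=snapshot(c); W=cloud(s)
    P=W[~np.isnan(W[...,0])]
    # front faces of sill / posts below the lip
    q=P[(P[:,2]>.02)&(P[:,2]<.12)&(abs(P[:,0]-.56)<.06)&(P[:,1]>-.19)&(P[:,1]<.07)]
    # right post: strip
    for z0,z1 in((.02,.13),(.18,.26),(.34,.46)):
        q=P[(P[:,2]>z0)&(P[:,2]<z1)&(abs(P[:,0]-.56)<.07)]
        print(c,z0,[(round(y,2),len(k),round(float(np.median(k[:,0])),4),round(float(k[:,0].min()),4)) for y in np.arange(-.24,.08,.02) for k in [q[abs(q[:,1]-y)<.01]] if len(k)>5])
    # lip
    q=P[(P[:,2]>.135)&(P[:,2]<.175)&(P[:,0]>.42)&(P[:,0]<.53)]
    print("lip",[(round(y,2),len(k),np.round(np.percentile(k[:,0],[2,10,50]),3),np.round(np.percentile(k[:,2],[5,95]),3)) for y in np.arange(-.24,.1,.02) for k in [q[abs(q[:,1]-y)<.01]] if len(k)>5])
    for t in ["lip_under","arrow_tip","fan_button_top","stud","lip_top"]:
        for r in spotter.masks_of(c,t)[:2]:
            w=W[r["region"]]; print(t,round(r["p"],2),r["bbox"],len(w),np.nanmedian(w,0),np.nanmin(w,0),np.nanmax(w,0))
E
```

```text
scene 0.02 [(np.float64(-0.24), 309, 0.5568, 0.5318), (np.float64(-0.22), 158, 0.5362, 0.5305), (np.float64(-0.2), 153, 0.5491, 0.5439), (np.float64(-0.18), 155, 0.5486, 0.5433), (np.float64(-0.16), 156, 0.5482, 0.5428), (np.float64(-0.14), 148, 0.5473, 0.5411), (np.float64(-0.12), 148, 0.5468, 0.5392), (np.float64(-0.1), 140, 0.5464, 0.5419), (np.float64(-0.08), 139, 0.5457, 0.5413), (np.float64(-0.06), 136, 0.5449, 0.5411), (np.float64(-0.04), 133, 0.5446, 0.54), (np.float64(-0.02), 137, 0.544, 0.5376), (np.float64(-0.0), 176, 0.5419, 0.5233), (np.float64(0.02), 138, 0.529, 0.5234), (np.float64(0.04), 42, 0.5296, 0.5237)]
scene 0.18 [(np.float64(-0.24), 254, 0.5559, 0.5318), (np.float64(-0.22), 135, 0.5361, 0.5318), (np.float64(-0.2), 143, 0.5408, 0.535), (np.float64(-0.18), 138, 0.5404, 0.5355), (np.float64(-0.16), 143, 0.54, 0.5366), (np.float64(-0.14), 133, 0.5391, 0.5343), (np.float64(-0.12), 135, 0.5387, 0.5335), (np.float64(-0.1), 122, 0.5378, 0.5328), (np.float64(-0.08), 134, 0.5371, 0.5325), (np.float64(-0.06), 123, 0.5368, 0.5304), (np.float64(-0.04), 126, 0.5361, 0.5307),
[... 4996 characters left out ...]
.0), 16, array([0.486, 0.488, 0.521]), array([0.153, 0.171])), (np.float64(0.02), 39, array([0.526, 0.526, 0.527]), array([0.139, 0.174])), (np.float64(0.04), 15, array([0.525, 0.526, 0.526]), array([0.139, 0.173]))]
lip_under 0.55 [237.9, 205.4, 292.3, 242.3] 253 [ 0.4925 -0.1415  0.1589] [ 0.4863 -0.2052  0.0869] [ 0.5418 -0.013   0.1631]
arrow_tip 0.47 [295.9, 186.1, 308.3, 195.0] 97 [ 0.5255 -0.2359  0.3077] [ 0.5232 -0.2446  0.285 ] [ 0.5373 -0.2066  0.3188]
stud 0.52 [238.1, 142.1, 243.8, 149.7] 30 [0.5182 0.0164 0.3289] [0.5147 0.0097 0.3213] [0.5255 0.0274 0.3373]
lip_top 0.25 [237.6, 161.4, 299.1, 242.6] 3031 [ 0.5352 -0.1154  0.2038] [ 0.4859 -0.2133  0.0853] [0.5498 0.0109 0.2917]
```

```bash
cat > go.py <<'E'
from h import *
from scipy.spatial.transform import Rotation as Ro
import sys
# usage: go.py x y z tilt_deg  (cabinet yaw fixed)
x,y,z,t=map(float,sys.argv[1:5]); yaw=np.deg2rad(1.8); t=np.deg2rad(t)
o=sensors.observe(); R=np.array(o["tool_rot"]); p=np.array(o["position"])
Y=np.array([-np.sin(yaw),np.cos(yaw),0]); f=np.array([np.cos(yaw),np.sin(yaw),0])
Z=np.sin(t)*f-np.cos(t)*np.array([0,0,1]); T=np.stack([np.cross(Y,Z),Y,Z],1)
np.set_printoptions(precision=3,suppress=True)
print("t",o["clock"],"p",p,"F",o["wrist_force"],"slide",R.T@(np.array([x,y,z])-p)/.05,"dr",np.rad2deg(Ro.from_matrix(R.T@T).as_rotvec())/8,"up 10mm:",R.T@[0,0,.2],"fwd10",R.T@[.2,0,0])
E
python3 go.py .40 -.10 .22 45; python3 -c "
from h import *
print(np.round(snapshot('wrist')['T_tool_cam'],3))"
```

```text
t 1.8 p [0.18  0.52  0.206] F [-0.393  0.192  0.095] slide [ -8.214 -10.268  -0.29 ] dr [-1.027 -5.561 -2.48 ] up 10mm: [ 0.   0.  -0.2] fwd10 [-0.189  0.066  0.   ]
[[ 0.    -0.971 -0.237  0.068]
 [ 1.     0.    -0.001  0.001]
 [ 0.001 -0.237  0.971 -0.179]
 [ 0.     0.     0.     1.   ]]
```

```bash
python3 -m inch '[{"slide":[-8.2,-10.3,-0.3],"dr":[-1.03,-5.56,-2.48],"gripper":0},{"slide":[-8.2,-10.3,-0.3],"dr":[-1.03,-5.56,-2.48],"gripper":0},{"slide":[-8.2,-10.3,-0.3],"dr":[-1.03,-5.56,-2.48],"gripper":0},{"slide":[-8.2,-10.3,-0.3],"dr":[-1.03,-5.56,-2.48],"gripper":0},{"slide":[-8.2,-10.3,-0.3],"dr":[-1.03,-5.56,-2.48],"gripper":0},{"slide":[-8.2,-10.3,-0.3],"dr":[-1.03,-5.56,-2.48],"gripper":0},{"slide":[-8.2,-10.3,-0.3],"dr":[-1.03,-5.56,-2.48],"gripper":0},{"slide":[-8.2,-10.3,-0.3],"dr":[-1.03,-5.56,-2.48],"gripper":0},{"slide":[-8.2,-10.3,-0.3],"dr":[-1.03,-5.56,-2.48],"gripper":0},{"slide":[-8.2,-10.3,-0.3],"dr":[-1.03,-5.56,-2.48],"gripper":0}]' 20; python3 go.py .42 -.10 .10 45
```

```text
clock: 3.1
position: [0.4418, 0.0635, 0.2121]
tool_rot: [[-0.726, -0.027, 0.687], [-0.023, 1.0, 0.015], [-0.687, -0.005, -0.727]]
wrist_force: [-0.3, 1.1, 0.2]
gripper_width: 0.008
t 3.1 p [0.442 0.064 0.212] F [-0.27   1.058  0.222] slide [ 1.931 -3.247  1.279] dr [-0.046 -0.202  0.001] up 10mm: [-0.137 -0.001 -0.145] fwd10 [-0.145 -0.005  0.137]
```

```bash
python3 -m inch '[{"slide":[1.93,-3.25,1.28],"dr":[-0.05,-0.2,0],"gripper":0},{"slide":[1.93,-3.25,1.28],"dr":[-0.05,-0.2,0],"gripper":0},{"slide":[1.93,-3.25,1.28],"dr":[-0.05,-0.2,0],"gripper":0},{"slide":[1.93,-3.25,1.28],"dr":[-0.05,-0.2,0],"gripper":0},{"slide":[1.93,-3.25,1.28],"dr":[-0.05,-0.2,0],"gripper":0},{"slide":[1.93,-3.25,1.28],"dr":[-0.05,-0.2,0],"gripper":0},{"slide":[1.93,-3.25,1.28],"dr":[-0.05,-0.2,0],"gripper":0}]'; python3 go.py .502 -.10 .10 45
```

```text
clock: 3.98
position: [0.4243, -0.0877, 0.1051]
tool_rot: [[-0.713, -0.024, 0.7], [-0.021, 1.0, 0.013], [-0.7, -0.006, -0.714]]
wrist_force: [0.8, 0.5, 0.4]
gripper_width: 0.005
t 3.975 p [ 0.424 -0.088  0.105] F [0.849 0.492 0.402] slide [-1.032 -0.283  1.158] dr [-0.067 -0.068 -0.009] up 10mm: [-0.14  -0.001 -0.143] fwd10 [-0.143 -0.005  0.14 ]
```

```bash
python3 -m inch '[{"slide":[-0.5,-0.14,0.58],"dr":[0,0,0],"gripper":0},{"slide":[-1.03,-0.28,1.16],"dr":[0,0,0],"gripper":0},{"slide":[-1.03,-0.28,1.16],"dr":[0,0,0],"gripper":0},{"slide":[-1.03,-0.28,1.16],"dr":[0,0,0],"gripper":0},{"slide":[-1.03,-0.28,1.16],"dr":[0,0,0],"gripper":0}]'; python3 go.py .502 -.10 .13 45
python3 - <<'E'
from h import *
cv2.imwrite("pics/d.png",cv2.resize(snapshot("side")["frame"][130:330,160:360],(600,600),interpolation=cv2.INTER_CUBIC))
E
```

```text
clock: 4.6
position: [0.5008, -0.1008, 0.0989]
tool_rot: [[-0.714, -0.021, 0.7], [-0.018, 1.0, 0.011], [-0.7, -0.004, -0.714]]
wrist_force: [-0.8, 0.3, 0.1]
gripper_width: 0.005
t 4.6 p [ 0.501 -0.101  0.099] F [-0.788  0.327  0.147] slide [-0.454  0.012 -0.427] dr [-0.078 -0.071 -0.033] up 10mm: [-0.14  -0.001 -0.143] fwd10 [-0.143 -0.004  0.14 ]
```

View pics/d.png

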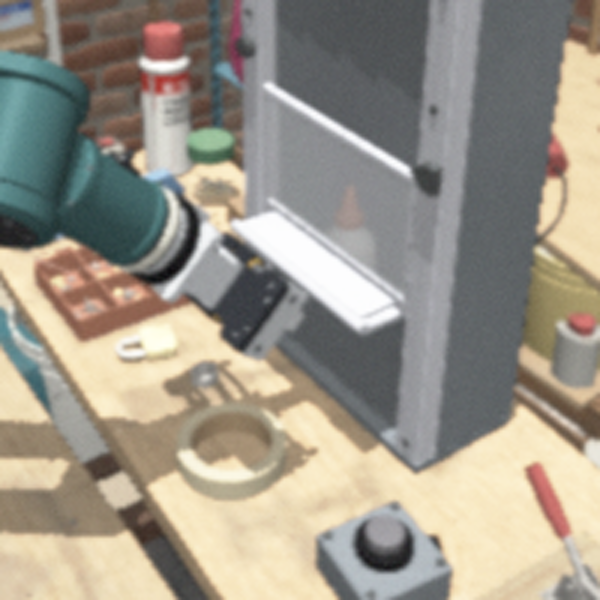

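The fingertips are under the lip and clear of it. I push up a little first to check contact.

```bash
python3 -m inch '[{"slide":[-0.2,0,-0.2],"dr":[0,0,0],"gripper":0},{"slide":[-0.34,0,-0.345],"dr":[0,0,0],"gripper":0},{"slide":[-0.45,0,-0.46],"dr":[0,0,0],"gripper":0},{"slide":[-0.56,0,-0.57],"dr":[0,0,0],"gripper":0},{"slide":[-0.67,0,-0.685],"dr":[0,0,0],"gripper":0}]'
python3 - <<'E'
from fit import *
for c in ["scene","side"]:
    W=cloud(snapshot(c)); P=W[~np.isnan(W[...,0])]
    q=P[(P[:,2]>.15)&(P[:,2]<.4)&(P[:,0]>.502)&(P[:,0]<.52)&(P[:,1]>-.2)&(P[:,1]<-.14)]
    print(c,len(q),np.percentile(q[:,2],[5,50,95]))
E
```

```text
clock: 5.28
position: [0.5, -0.101, 0.1447]
tool_rot: [[-0.717, -0.02, 0.697], [-0.016, 1.0, 0.012], [-0.697, -0.003, -0.717]]
wrist_force: [-3.0, -2.2, -4.5]
gripper_width: 0.005
scene 41 [0.1724 0.1769 0.1785]
side 103 [0.1708 0.177  0.1785]
```

```bash
python3 -m inch '[{"slide":[-0.167,0,-0.172],"dr":[0,0,0],"gripper":0},{"slide":[-0.334,0,-0.344],"dr":[0,0,0],"gripper":0},{"slide":[-0.5,0,-0.516],"dr":[0,0,0],"gripper":0},{"slide":[-0.67,0,-0.69],"dr":[0,0,0],"gripper":0},{"slide":[-0.84,0,-0.86],"dr":[0,0,0],"gripper":0},{"slide":[-1.0,0,-1.03],"dr":[0,0,0],"gripper":0},{"slide":[-1.17,0,-1.2],"dr":[0,0,0],"gripper":0},{"slide":[-1.34,0,-1.38],"dr":[0,0,0],"gripper":0},{"slide":[-1.5,0,-1.55],"dr":[0,0,0],"gripper":0},{"slide":[-1.6,0,-1.64],"dr":[0,0,0],"gripper":0}]'
cat > lip.py <<'E'
from fit import *
o=sensors.observe(); print(o["clock"],np.array(o["position"]),np.array(o["wrist_force"]))
for c in ["scene","side"]:
    s=snapshot(c); W=cloud(s); P=W[~np.isnan(W[...,0])]
    q=P[(P[:,2]>.15)&(P[:,2]<.4)&(P[:,0]>.502)&(P[:,0]<.52)&(P[:,1]>-.2)&(P[:,1]<-.14)]
    print(c,"lip top",len(q),np.percentile(q[:,2],[5,50,95]))
    # arrow front: 10 mm proud of right post
    x0=.5345-.031*(P[:,1]+.22)+(.0016 if c=="scene" else 0)
    a=P[(P[:,1]<-.205)&(P[:,1]>-.25)&(P[:,2]>.24)&(P[:,2]<.4)&(P[:,0]<x0-.005)&(P[:,0]>x0-.016)]
    if len(a):
        print("arrow",len(a),"z",a[:,2].min(),a[:,2].max(),"by y",[(round(y,3),len(k),round(k[:,2].min(),4),round(k[:,2].max(),4)) for y in np.arange(-.245,-.205,.006) for k in [a[abs(a[:,1]-y)<.003]] if len(k)])
E
python3 lip.py
```

```text
clock: 6.62
position: [0.4997, -0.1005, 0.2604]
tool_rot: [[-0.717, -0.02, 0.696], [-0.017, 1.0, 0.012], [-0.696, -0.004, -0.718]]
wrist_force: [-9.2, -0.0, -4.8]
gripper_width: 0.004
6.625 [ 0.4997 -0.1005  0.2604] [-9.1953 -0.0187 -4.8261]
scene lip top 31 [0.286  0.2922 0.2937]
arrow 60 z 0.2959350476134995 0.36382106335072184 by y [(np.float64(-0.245), 1, np.float64(0.3064), np.float64(0.3064)), (np.float64(-0.239), 18, np.float64(0.2985), np.float64(0.3194)), (np.float64(-0.233), 16, np.float64(0.2963), np.float64(0.3188)), (np.float64(-0.227), 14, np.float64(0.2959), np.float64(0.3638)), (np.float64(-0.221), 9, np.float64(0.3009), np.float64(0.3124)), (np.float64(-0.215), 2, np.float64(0.3059), np.float64(0.3083))]
side lip top 96 [0.2861 0.2918 0.293 ]
arrow 80 z 0.29421660285959306 0.31834467501580965 by y [(np.float64(-0.245), 12, np.float64(0.295), np.float64(0.317)), (np.float64(-0.239), 24, np.float64(0.2943), np.float64(0.3183)), (np.float64(-0.233), 18, np.float64(0.2942), np.float64(0.3175)), (np.float64(-0.227), 14, np.float64(0.2963), np.float64(0.3174)), (np.float64(-0.221), 11, np.float64(0.2962), np.float64(0.3117)), (np.float64(-0.215), 1, np.float64(0.3036), np.float64(0.3036))]
```

```bash
python3 -m inch '[{"slide":[-0.1,0,-0.1],"dr":[0,0,0],"gripper":0},{"slide":[-0.2,0,-0.205],"dr":[0,0,0],"gripper":0},{"slide":[-0.27,0,-0.28],"dr":[0,0,0],"gripper":0},{"slide":[-0.27,0,-0.28],"dr":[0,0,0],"gripper":0}]'; python3 lip.py
```

```text
clock: 7.22
position: [0.4998, -0.1005, 0.2806]
tool_rot: [[-0.716, -0.02, 0.697], [-0.017, 1.0, 0.011], [-0.698, -0.004, -0.717]]
wrist_force: [-10.4, -0.7, -1.8]
gripper_width: 0.006
7.225 [ 0.4998 -0.1005  0.2806] [-10.4083  -0.6819  -1.8356]
scene lip top 30 [0.3109 0.3128 0.314 ]
arrow 62 z 0.2966504017273433 0.3494856194544796 by y [(np.float64(-0.245), 4, np.float64(0.3001), np.float64(0.3166)), (np.float64(-0.239), 18, np.float64(0.297), np.float64(0.3495)), (np.float64(-0.233), 15, np.float64(0.2973), np.float64(0.318)), (np.float64(-0.227), 15, np.float64(0.2967), np.float64(0.3177)), (np.float64(-0.221), 8, np.float64(0.3017), np.float64(0.3126)), (np.float64(-0.215), 2, np.float64(0.3067), np.float64(0.3099))]
side lip top 103 [0.306  0.3112 0.3125]
arrow 81 z 0.29447574213472455 0.31771424274224075 by y [(np.float64(-0.245), 15, np.float64(0.2945), np.float64(0.3153)), (np.float64(-0.239), 23, np.float64(0.2946), np.float64(0.3172)), (np.float64(-0.233), 21, np.float64(0.2953), np.float64(0.3177)), (np.float64(-0.227), 14, np.float64(0.2954), np.float64(0.3133)), (np.float64(-0.221), 6, np.float64(0.3025), np.float64(0.3124)), (np.float64(-0.215), 2, np.float64(0.3037), np.float64(0.3064))]
```

The lip centre is at about 0.306 and the arrow tip at about 0.307. Now I withdraw along the finger's normal (tool +x).

```bash
python3 -m inch '[{"slide":[0.4,0,0],"dr":[0,0,0],"gripper":0},{"slide":[1.2,0,0],"dr":[0,0,0],"gripper":0},{"slide":[2.0,0,0],"dr":[0,0,0],"gripper":0},{"slide":[2.0,0,-0.6],"dr":[0,0,0],"gripper":0},{"slide":[2.0,0,-0.6],"dr":[0,0,0],"gripper":0}]'; python3 lip.py | grep lip; python3 go.py .42 -.315 .20 0
python3 - <<'E'
from fit import *
W=[]
for c in ["scene","side"]:
    w=cloud(snapshot(c)); P=w[~np.isnan(w[...,0])]
    q=P[(P[:,2]>.03)&(P[:,2]<.09)&(abs(P[:,0]-.43)<.07)&(abs(P[:,1]+.32)<.07)]
    t=q[q[:,2]>q[:,2].max()-.006]; print(c,"button",len(t),t.mean(0),t.min(0),t.max(0)," box",q.min(0),q.max(0))
E
```

```text
clock: 7.95
position: [0.4198, -0.1112, 0.2362]
tool_rot: [[-0.714, -0.021, 0.699], [-0.017, 1.0, 0.012], [-0.699, -0.003, -0.715]]
wrist_force: [0.9, 0.6, 1.1]
gripper_width: 0.004
scene lip top 38 [0.3105 0.313  0.3138]
side lip top 99 [0.3054 0.3114 0.3125]
t 8.05 p [ 0.42  -0.11   0.235] F [-0.462 -0.463 -0.388] slide [ 0.561 -4.096  0.452] dr [-0.042  5.533 -0.048] up 10mm: [-0.14  -0.001 -0.143] fwd10 [-0.143 -0.005  0.14 ]
scene button 60 [ 0.4362 -0.3175  0.0621] [ 0.4212 -0.3327  0.0591] [ 0.4554 -0.3025  0.0648]  box [ 0.393  -0.3598  0.0301] [ 0.4788 -0.2756  0.0648]
side button 116 [ 0.4356 -0.32    0.0612] [ 0.4212 -0.3342  0.0587] [ 0.4512 -0.3038  0.0641]  box [ 0.3937 -0.3608  0.0301] [ 0.4782 -0.2774  0.0641]
```

The window stays put. The button centre is at about (0.436, -0.3185) with its top at about 0.0615. Moving above it.

```bash
python3 -m inch '[{"slide":[0.56,-4.17,0.5],"dr":[-0.04,5.53,-0.05],"gripper":0},{"slide":[0.56,-4.17,0.5],"dr":[-0.04,5.53,-0.05],"gripper":0},{"slide":[0.56,-4.17,0.5],"dr":[-0.04,5.53,-0.05],"gripper":0},{"slide":[0.56,-4.17,0.5],"dr":[-0.04,5.53,-0.05],"gripper":0},{"slide":[0.56,-4.17,0.5],"dr":[-0.04,5.53,-0.05],"gripper":0},{"slide":[0.56,-4.17,0.5],"dr":[-0.04,5.53,-0.05],"gripper":0},{"slide":[0.56,-4.17,0.5],"dr":[-0.04,5.53,-0.05],"gripper":0},{"slide":[0.56,-4.17,0.5],"dr":[-0.04,5.53,-0.05],"gripper":0}]'; python3 go.py .436 -.3185 .09 0
python3 - <<'E'
from h import *
cv2.imwrite("pics/e.png",cv2.resize(snapshot("side")["frame"][130:350,180:380],(600,600),interpolation=cv2.INTER_CUBIC))
s=snapshot("wrist")
for r in spotter.place_of("wrist","fan_button_top")[:2]: print(r["p"],r["centre"],world(s,r["centre"]))
E
```

```text
clock: 9.15
position: [0.42, -0.3173, 0.1957]
tool_rot: [[-0.999, -0.032, -0.002], [-0.032, 0.999, 0.001], [0.002, 0.001, -1.0]]
wrist_force: [0.3, 0.3, 0.1]
gripper_width: 0.008
t 9.15 p [ 0.42  -0.317  0.196] F [0.307 0.307 0.149] slide [-0.323 -0.037  2.113] dr [ 0.011 -0.013  0.004] up 10mm: [ 0.   0.  -0.2] fwd10 [-0.2   -0.006 -0.   ]
0.94 [259.6, 201.5] [ 0.43687874 -0.31619375  0.06174728]
```

View pics/e.png

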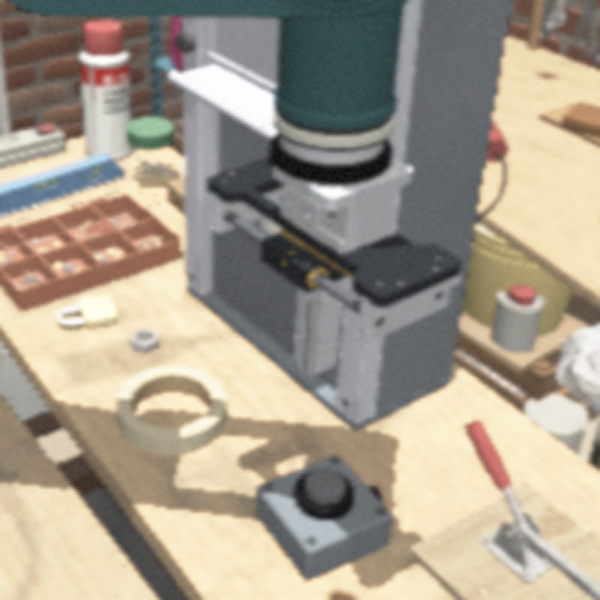

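The tool hangs upright over the box and is clear of everything. The wrist view agrees: button at (0.437, -0.317, 0.0617). I descend and press to a TCP height of about 0.054, then release.

```bash
python3 -m inch '[{"slide":[-0.33,0,1.0],"dr":[0,0,0],"gripper":0},{"slide":[-0.33,0,2.0],"dr":[0,0,0],"gripper":0},{"slide":[-0.33,0,2.4],"dr":[0,0,0],"gripper":0},{"slide":[-0.33,0,2.6],"dr":[0,0,0],"gripper":0},{"slide":[-0.33,0,2.7],"dr":[0,0,0],"gripper":0},{"slide":[-0.33,0,2.78],"dr":[0,0,0],"gripper":0},{"slide":[-0.33,0,2.84],"dr":[0,0,0],"gripper":0},{"slide":[-0.33,0,2.84],"dr":[0,0,0],"gripper":0}]'; python3 go.py .436 -.3185 .09 0
```

```text
clock: 10.3
position: [0.4369, -0.3172, 0.0561]
tool_rot: [[-0.999, -0.032, -0.003], [-0.032, 0.999, 0.002], [0.003, 0.002, -1.0]]
wrist_force: [-5.4, 4.2, 14.8]
gripper_width: 0.004
t 10.3 p [ 0.437 -0.317  0.056] F [-5.436  4.217 14.812] slide [ 0.021 -0.024 -0.679] dr [ 0.012 -0.02   0.007] up 10mm: [ 0.001  0.    -0.2  ] fwd10 [-0.2   -0.006 -0.001]
```

14.8 N at 0.056 means the button is bottomed. I release it and check.

```bash
python3 -m inch '[{"slide":[0,0,-0.3],"dr":[0,0,0],"gripper":0},{"slide":[0,0,-1.2],"dr":[0,0,0],"gripper":0},{"slide":[0.6,0,-2.4],"dr":[0,0,0],"gripper":0},{"slide":[1.2,0,-2.8],"dr":[0,0,0],"gripper":0},{"slide":[1.2,0,-2.8],"dr":[0,0,0],"gripper":0},{"slide":[1.2,0,-2.8],"dr":[0,0,0],"gripper":0}]'; python3 lip.py
python3 - <<'E'
from h import *
s=snapshot("wrist")
for r in spotter.place_of("wrist","fan_button_top")[:1]: print("button",r["p"],world(s,r["centre"]))
a=snapshot("scene")["frame"][90:315,190:390];b=snapshot("side")["frame"][90:360,170:370]
cv2.imwrite("pics/f.png",cv2.hconcat([cv2.resize(a,(400,540)),cv2.resize(b,(400,540))]))
E
```

```text
clock: 11.05
position: [0.3775, -0.319, 0.1915]
tool_rot: [[-0.999, -0.032, -0.004], [-0.032, 0.999, 0.004], [0.004, 0.004, -1.0]]
wrist_force: [0.6, -0.6, -1.2]
gripper_width: 0.004
11.05 [ 0.3775 -0.319   0.1915] [ 0.6254 -0.6311 -1.1766]
scene lip top 41 [0.3115 0.3129 0.3141]
arrow 56 z 0.29664693806046416 0.37842580960340716 by y [(np.float64(-0.239), 14, np.float64(0.2979), np.float64(0.319)), (np.float64(-0.233), 15, np.float64(0.2975), np.float64(0.3179)), (np.float64(-0.227), 16, np.float64(0.2966), np.float64(0.3784)), (np.float64(-0.221), 8, np.float64(0.3022), np.float64(0.3128)), (np.float64(-0.215), 3, np.float64(0.3051), np.float64(0.3523))]Traceback (most recent call last):
  File "lip.py", line 6, in <module>
    print(c,"lip top",len(q),np.percentile(q[:,2],[5,50,95]))
                             ~~~~~~~~~~~~~^^^^^^^^^^^^^^^^^^
    return _quantile_unchecked(
        a, q, axis, out, overwrite_input, method, keepdims, weights)
    return _ureduce(a,
                    func=_quantile_ureduce_func,
    ...<5 lines>...
                    overwrite_input=overwrite_input,
                    method=method)
    r = func(a, **kwargs)
    result = _quantile(arr,
                       quantiles=q,
    ...<2 lines>...
                       out=out,
                       weights=wgt)
    slices_having_nans = np.isnan(arr[-1, ...])
                                  ~~~^^^^^^^^^
IndexError: index -1 is out of bounds for axis 0 with size 0
```

View pics/f.png

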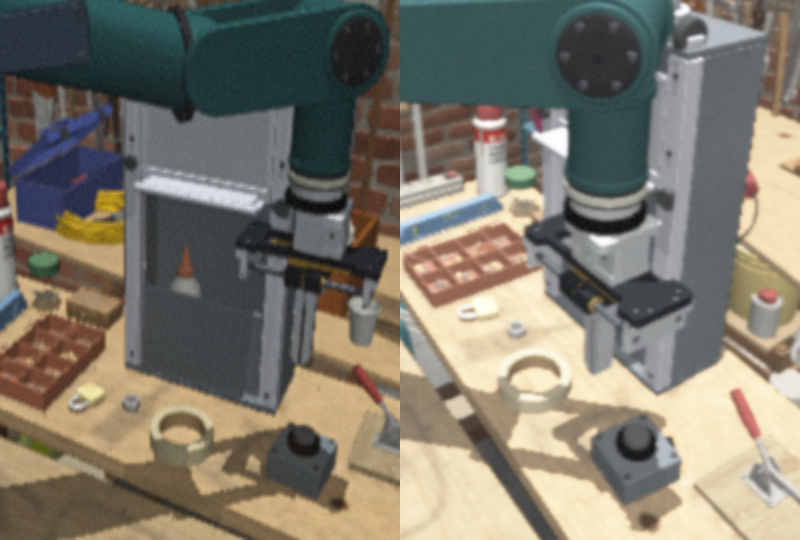

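The lip is up at the arrow's height (left panel, lip right end about (262,205), arrow about (280,207)). The loose things are where they were and the button looks up. One last depth check of the button, then I hand in.

Run:
```python
from fit import *
ok=True
for c in ["scene","side"]:
    w=cloud(snapshot(c)); P=w[~np.isnan(w[...,0])]
    q=P[(P[:,2]>.03)&(P[:,2]<.09)&(abs(P[:,0]-.436)<.02)&(abs(P[:,1]+.318)<.02)]
    t=q[q[:,2]>q[:,2].max()-.006]; print(c,"button",len(t),t.mean(0)); ok&=t[:,2].mean()>.0595
print(ok)
if ok: print(finish_job())
```

```text
scene button 58 [ 0.4365 -0.3175  0.0621]
side button 117 [ 0.4356 -0.3196  0.0612]
True
the job is handed in; nothing more can be done
None
```

I pushed the window up by its lip with closed fingertips until it was level with the arrow, pressed the fan button, and handed the job in at about 11 s of the 38 s allowed. No verdict was reported.

- **Window:** the lip's mid-height stands at z ≈ 0.306 m and the arrow tip at ≈ 0.307 m, against a 10 mm tolerance. It held that height after the fingers withdrew, and again after the button press.
- **Fan button:** I pressed it until it bottomed at 14.8 N, with the fingertips 5.6 mm below the released height. After release, both fixed cameras measured its top at the original height (0.062 and 0.061 m).
- **Loose things:** the tape roll, nut and padlock look unmoved in the last picture. I did not measure any of the five, and checked the sanding block and jar only by eye.

Two of the last checks gave no result. In the final look the arm hid the lip from the side camera, so the last lip height comes from the scene camera alone; before the press, both cameras agreed to within 2 mm. The wrist camera's network also did not report the button after the press, so I used depth from the two fixed cameras instead.

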